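# Lift a washed gudgeon pin off the drain tray with the tongs

## Task

The parts on the drain tray come fresh from the parts washer and the gudgeon pin, the tall slim steel tube standing on its end, must not be touched by hand. Take the spring tongs, close their jaws round the upright pin, lift it and finish while still holding it in the tongs, upright and at rest, at least 10 cm clear above the floor of the tray and still over the tray so that it can drain. Do not knock the pin over, do not touch it with the gripper, and leave the other parts on the tray and the things on the bench where they are.

Things in the scene. Friction and masses are not known exactly. Their poses are not given: they have to be found in the camera images.
- tongs: bare steel spring tongs, 260 mm long, 28 mm high, 0.12 kg, lying on their side on the bench, so the arms swing level. Origin: underside, centre line, middle of the gripping place; +x along the centre line to the jaws, z up. Hinge at x = -120, jaws' middle at +100, tips at +117 mm; outer sides of the arms flat from x = -45 to +40 mm. The arms stay symmetrical about x; sheet 3 mm thick
- tong_left (a joint): how far each arm is squeezed from fully open, rad: 0 open, 0.10 closed on the pin, 0.115 end stop; both arms turn alike. At rest sprung fully open. Each arm pushes back at the gripping place with 8 N (open) to 12 N (closed), so that tongs squeezed part way are carried half open by their own spring
- grip (a point): point on the tongs' centre line at mid height (14 mm above their underside), to be gripped from both sides: 60 mm wide here when open, about 35 mm when closed on the pin, and 52 mm half open for carrying; then squeeze with some 40 to 60 N to hold the pin. x runs to the jaws
- jaws (a point): point midway between the jaws at mid height, 100 mm ahead of grip, where the pin's axis is to lie. Inner gap of the jaws: 66 mm open, 51 mm at 52 mm grip width, 22 mm on the pin. Each jaw is a shallow upright V, 28 mm high and 33 mm long, that centres the pin
- pin: gudgeon pin: plain steel tube 22 mm across and 64 mm tall (bore 13 mm), 0.09 to 0.16 kg, standing on its end on the tray, the only tall slim part there; origin at the centre of its lower end, z along its axis
- tray: fixed low drain tray of bare steel, a grey perforated plate in a drip pan, 206 mm (x) by 326 mm (y); origin on the bench under its centre; the floor plate is 30 mm and the rim 40.5 mm above the bench
- tray_floor (a point): centre of the tray's floor plate, top side; axes as the tray
- tappet: bystander on the tray: bucket tappet, steel disc-like cup 33 mm across and 26 mm tall; origin at the centre of its underside
- bush: bystander on the tray: bronze bush 28 mm across (collar 31 mm) and 24 mm tall; origin at the centre of its underside
- bearing: bystander on the tray: ball bearing lying flat, 47 mm across, 14 mm high; origin at the centre of its underside
- gear: bystander on the tray: small dark spur gear lying flat, 45 mm across, 15 mm high; origin at the centre of its underside
- can: bystander on the bench: spray can, 65 mm across, 200 mm tall; origin at the centre of its underside
- wrench: bystander on the bench: spanner 180 mm long, lying flat; origin under its middle
- brush: bystander on the bench: parts brush 190 mm long, lying flat; origin under its middle

How it is judged (in metres and radians):
On the way, in this order (a step that is already met when the one before it is completed fails the run):
1. the tongs are gripped and lifted off the bench, not yet closed (height (world z) of tongs above 0.025 m and contact force between the fingers and tongs above 1 N and value of joint tong_left below 0.085 rad), for 0.2 s.
2. the jaws are closed on the pin (contact force between tongs and pin above 3 N and x of pin in the frame of jaws between -0.02 and 0.02 m and y of pin in the frame of jaws between -0.012 and 0.012 m and contact force between the fingers and tongs above 1 N), for 0.2 s.
At the end, for the whole second after the job is handed in: Gripper holds the tongs, tongs hold the pin in the middle of their jaws (within 20 mm along, 12 mm across) with over 3 N; pin's lower end over 90 mm above the tray floor, above the tray, upright within 0.26 rad, at rest, touched by nothing but the tongs; ends in this hold (z of pin in the frame of tray_floor above 0.09 m and x of pin in the frame of tray_floor between -0.12 and 0.12 m and y of pin in the frame of tray_floor between -0.18 and 0.18 m and angle between pin's own z axis and vertical below 0.26 rad and x of pin in the frame of jaws between -0.02 and 0.02 m and y of pin in the frame of jaws between -0.012 and 0.012 m and contact force between tongs and pin above 3 N and contact force between the fingers and tongs above 3 N and contact force between pin and the arm below 0.1 N and contact force between each of pin, tongs and tray below 0.1 N and linear speed of pin below 0.03 m/s and angular speed of pin below 0.3 rad/s); the arm keeps its last pose, push and grip.
It fails at once if the gripper or arm touches the pin (contact force between any of the fingers, the arm and pin above 0.3 N).
It fails at once if the pin is knocked over (angle between pin's own z axis and vertical above 0.5 rad).
It fails at once if another part on the tray is moved by more than 15 mm (distance of any of tappet, bush, bearing, gear from where it was at the start of the episode above 0.015 m).
It fails at once if a thing on the bench is moved by more than 30 mm (distance of any of can, wrench, brush from where it was at the start of the episode above 0.03 m).
It also fails if it takes over 48 s, if anything falls off the work surface, if the arm or the gripper's body presses on something with over 40 N, if the wrist force passes 120 N, or if a joint passes its speed limit or range.

## Robot

A 7-joint arm with a two-finger parallel gripper is mounted at the origin on the work surface. World frame = base frame: x ahead of the robot, y to its left, z up, the work surface at z = 0. Lengths are in mm, angles in rad, forces in N, time in s.
With the tool pointing down it reaches from about 425 to 875 mm from the base axis. Payload 9.9 kg.
Tool frame: the origin (TCP) lies at the very end of the fingers, on their centre line; the grasp point (between the pads) lies 19 mm behind it; z points along the fingers, y is the line along which they close (so a half turn about z gives the same grasp; the last joint's range is limited). The gripper opens to 85 mm and grips with 20 to 120 N. Pads are 22 mm wide; open, the fingers measure 114 mm over their backs; the gripper's body (76 mm by 85 mm) begins 54 mm behind the grasp point. The pads swing forward as they close: fully open they stand 13 mm farther back than shut.
Start: joints at [1.194, 0.576, 0.025, 1.437, -0.015, 1.129, -0.057], TCP at [194.832, -646.273, 231.289] pointing down, gripper open.
Joint ranges: [-2.76, 2.76], [-0.34, 2.15], [-1.52, 1.57], [0.19, 2.46], [-1.09, 4.23], [0.17, 1.99], [-2.82, 2.82]. Speed limits (rad/s): [2.22, 2.22, 3.01, 3.01, 3.14, 3.14, 3.14].

## Interface

Orientations are given as a unit quaternion [w, x, y, z].
In Python, from bench import r gives the robot as it stands. The module is installed in compiled form; this text tells all that it offers.
- The arm moves only by the shell command python3 -m inch 'ROWS' [FORCE]. ROWS is a JSON object of lists of equal length, an entry for each row: "jaw": the opening, from -1 (shut) to 1 (fully open); "travel": the shift along the tool's x, y, z normalised to -1 to 1, where 1 is 500 mm, a list of three; "rotation": the turn, a rotation vector about the tool's x, y, z normalised to -1 to 1, where 1 is 45 degrees, a list of three. A call has 1 to 10 rows; each row is the pose to reach, as a shift and turn from the pose commanded when the call began, along the tool's axes at that moment; what a row does not reach only later rows make up. A row lasts 1/10 s, in which the tool goes at most 50 mm and 8.59 degrees, less where a joint would pass 70% of its speed; a pose out of reach is approached as far as the arm can. A call with a number of a shift or a turn outside -1 to 1 is refused whole. A call with a gripper value outside its range is refused whole. The fingers move at their own pace and stop on an object; FORCE is the grip in N (left out, the last holds). Time passes only in rows, so rows that repeat a pose let the fingers close. It gives the time, the measured TCP pose, the force, the opening and the grip force at its end, in the units of the state.
- r.state(): the state, without advancing time (a new reading comes with each control period).
- r.grab_frame(name): name is "scene" or "top" or "wrist"; returns the picture (420x560x3 uint8, red, green, blue); there is no depth.
- r.calibration(name): a dict with "fx", "fy", "cx", "cy" (pixels), "R" (3x3) and "t" (3): a world point X has camera coordinates R X + t. Camera axes: x right, y down, z forward; pixel columns grow to the right and rows downward; lengths in mm; the calibration is good to about 2 mm. A picture is of the moment at which its call begins: read the wrist's pose just before it. calibration takes no time and is no camera call; for the wrist camera it gives the pose at the moment of the call.
- r.job_done(): hands the job in; it is judged then, once.
The state is a dict: "time": time; "q": joint angles; "dq": joint speeds; "effort": joint torques, N m; "position": TCP position; "eef_rot": TCP orientation; "ft_force": force on the tool from outside, world axes, zero at the start; "ft_torque": the same for the moment, N m; "finger_gap": finger opening in mm; "gripper_force": force on a finger pad.
Only numpy, scipy, OpenCV 4.12 (cv2) and the standard library are available. Lean on these libraries where they do the work, as an engineer would, in place of code of your own. Each camera call takes 0.05 s, during which the arm holds its last target. There are 200 camera calls.

## Working session

There is one attempt and no reset: what is moved stays moved. The work goes in short steps, Python scripts to look and compute and a shell command to move; the robot and the scene stay as the last step left them, time stands still between calls to the robot, and variables do not carry over. Pictures are saved under pics/ and viewed, at most 10 in all, crops included, and the job is handed in when it is done.

```bash
mkdir -p pics; python3 - <<'E'
from bench import r
import cv2
for n in ("scene","top"):
    im=r.grab_frame(n); cv2.imwrite(f"pics/{n}0.png",im[:,:,::-1])
    print(n,r.calibration(n))
s=r.state(); print(s)
E
```

```text
scene {'fx': 416.86706536892535, 'fy': 416.86706536892535, 'cx': 283.0089037600168, 'cy': 211.13465517535988, 'R': array([[ 0.81901151,  0.57348539,  0.0182936 ],
       [ 0.4007075 , -0.54886082, -0.73361114],
       [-0.41067463,  0.60816635, -0.67932322]]), 't': array([-365.15760261, -202.71487256, 1488.65444875])}
top {'fx': 449.73771848424326, 'fy': 449.73771848424326, 'cx': 280.1307778976439, 'cy': 209.85250461439477, 'R': array([[ 3.88244326e-02, -9.99245892e-01,  5.57358034e-04],
       [-9.76752266e-01, -3.80681425e-02, -2.10964044e-01],
       [ 2.10826171e-01,  7.64615857e-03, -9.77493663e-01]]), 't': array([ -92.25745685,  516.10433452, 1187.33147891])}
{'time': 0.1, 'q': array([ 1.19415242,  0.5764282 ,  0.02483507,  1.43779155, -0.01501372,
        1.12900981, -0.05646873]), 'dq': array([ 9.80328392e-05, -1.14152635e-03,  1.71884837e-03, -3.32211184e-03,
       -1.29303954e-05,  1.03942957e-03, -9.46397159e-04]), 'effort': array([ 4.39199328e-03, -7.67308474e+01,  2.25705117e+00, -2.86608803e+01,
        1.57259504e-02,  8.52261612e-03,  9.20965704e-08]), 'position': array([ 194.76222518, -645.881617  ,  230.55339625]), 'eef_rot': array([-7.14151326e-04,  9.89294176e-01,  1.45933222e-01, -1.32720141e-04]), 'ft_force': array([-0.57946366, -0.12351173, -0.87642884]), 'ft_torque': array([ 0.01919594, -0.03094358,  0.05216229]), 'gripper_force': 0.0, 'finger_gap': 84.91918287126995}
```

View pics/top0.png

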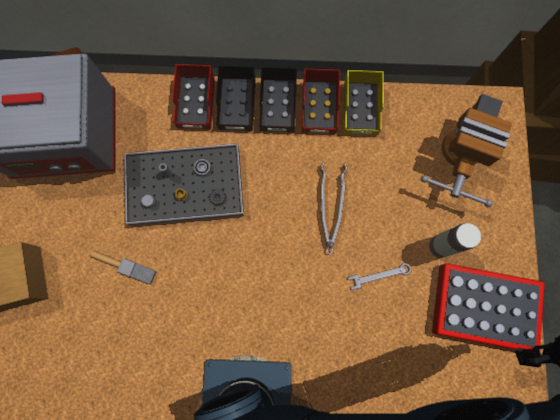

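View pics/scene0.png

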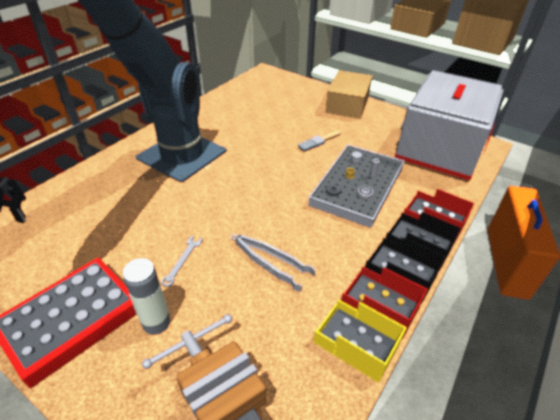

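The top view shows the tongs with hinge at about (330,250) and jaws at about (333,167). The tray runs from (125,150) to (242,220), with the pin at about (163,170). I'll enlarge both for precise readings.

```bash
python3 - <<'E'
import cv2,numpy as np
im=cv2.imread("pics/top0.png")
a=cv2.resize(im[140:230,120:250],None,fx=6,fy=6,interpolation=cv2.INTER_CUBIC)
for k in range(0,130,10): cv2.putText(a,str(120+k),(k*6,8),0,.35,(0,255,255),1); cv2.line(a,(k*6,10),(k*6,16),(0,255,255),1)
for k in range(0,90,10): cv2.putText(a,str(140+k),(0,k*6+4),0,.35,(0,255,255),1)
cv2.imwrite("pics/tray.png",a)
b=cv2.resize(im[155:260,290:370],None,fx=5.6,fy=5.6,interpolation=cv2.INTER_CUBIC)
for k in range(0,80,10): cv2.putText(b,str(290+k),(int(k*5.6),8),0,.35,(0,0,255),1); cv2.line(b,(int(k*5.6),10),(int(k*5.6),16),(0,0,255),1)
for k in range(5,105,10): cv2.putText(b,str(155+k),(0,int(k*5.6)+4),0,.35,(0,0,255),1)
cv2.imwrite("pics/tongs.png",b)
E
```

```text
(no output)
```

View pics/tray.png

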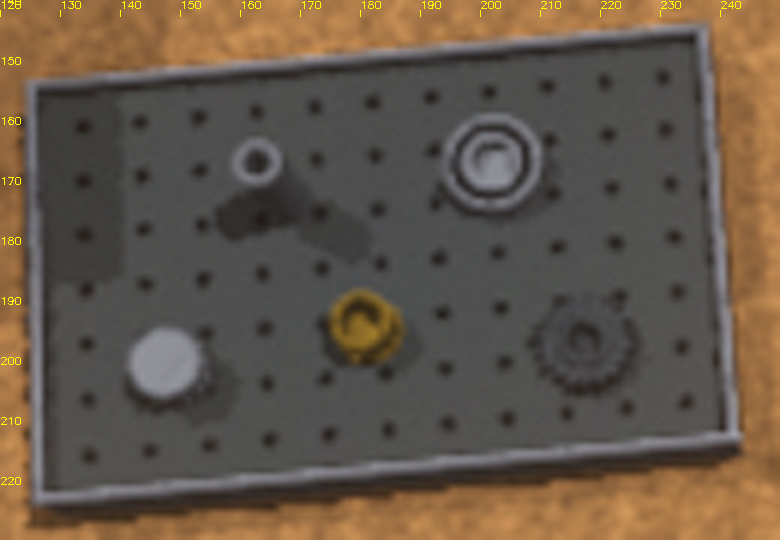

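View pics/tongs.png

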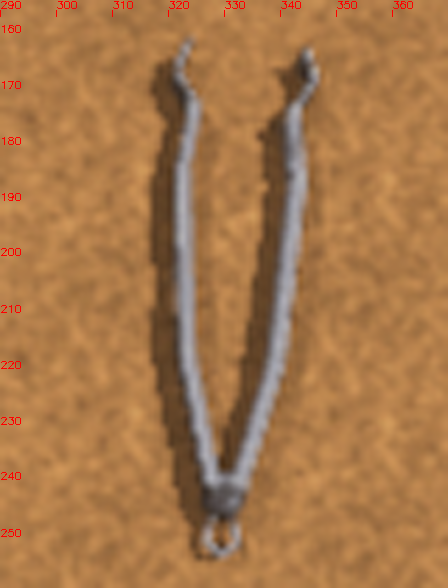

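The crops give these pixels: pin top ring (162.3,166.6), tong tips (323.5,161.7) and (344.6,163.5), hinge (329.4,243).

```bash
cat > h.py <<'E'
import numpy as np
from bench import r
from scipy.spatial.transform import Rotation as Ro
def px(c,u,v,z):
    R,t=c["R"],c["t"]; d=R.T@np.array([(u-c["cx"])/c["fx"],(v-c["cy"])/c["fy"],1]); o=-R.T@t
    return o+d*(z-o[2])/d[2]
def pose():
    s=r.state(); w,x,y,z=s["eef_rot"]; return np.array(s["position"]),Ro.from_quat([x,y,z,w])
E
python3 - <<'E'
from h import *
np.set_printoptions(precision=1,suppress=True)
c=r.calibration("top")
f=lambda crop,o,s:((np.array(crop)+.5)/s-.5+o)
T=lambda p,z:px(c,*f(p,np.array([120,140]),6),z)
G=lambda p,z:px(c,*f(p,np.array([290,155]),5.6),z)
for n,p,z in [("pin",(256,162),94),("bear",(493,163),44),("bush",(361,323),54),("tap",(165,362),56),("gear",(585,342),45),("c1",(32,86),40),("c2",(703,30),40),("c3",(735,438),40),("c4",(40,498),40)]: print(n,T(p,z))
for n,p,z in [("tipL",(190,40),28),("tipR",(308,50),28),("hinge",(223,495),28),("ring",(220,553),15),("armL",(185,300),28),("armR",(286,300),28),("armL2",(182,200),28),("armR2",(295,200),28)]: print(n,G(p,z))
p,R=pose(); print(p,R.as_matrix())
E
```

```text
pin [619.1 253.9  94. ]
bear [638.4 155.8  44. ]
bush [555.5 209.2  54. ]
tap [532.9 297.7  56. ]
gear [552.6 106.   45. ]
c1 [669.5 380.   40. ]
c2 [710.3  60.6  40. ]
c3 [510.6  33.9  40. ]
c4 [469.7 354.   40. ]
tipL [ 672.2 -191.7   28. ]
tipR [ 669.2 -252.6   28. ]
hinge [ 436.3 -212.5   28. ]
ring [ 409.  -212.8   15. ]
armL [ 534.7 -191.7   28. ]
armR [ 536.7 -242.7   28. ]
armL2 [ 586.8 -189.2   28. ]
armR2 [ 589.  -246.7   28. ]
[ 194.8 -645.9  230.6] [[ 1.   0.3 -0. ]
 [ 0.3 -1.   0. ]
 [-0.  -0.  -1. ]]
```

```bash
cat >> h.py <<'E'
def go(target,yaw):
    "print normalised travel / rotation(z) to reach TCP target with tool down, tool x at yaw; levelling turn too"
    p,R=pose(); d=R.inv().apply(np.array(target)-p)
    G=Ro.from_matrix(np.column_stack([[np.cos(yaw),np.sin(yaw),0],[np.sin(yaw),-np.cos(yaw),0],[0,0,-1]]))
    print("pos",p.round(1),"travel",(d/500).round(4),"rot",((R.inv()*G).as_rotvec()/(np.pi/4)).round(4))
E
python3 -c "
from h import *
go([555,-217.5,230],-.04)
c=r.calibration('top')
print(px(c,467,236,200),px(c,412,200,15),px(c,360,280,5),px(c,405,268,5))"
```

```text
pos [ 194.8 -645.9  230.6] travel [ 0.9372 -0.6122  0.0019] rot [-1.800e-03  4.000e-04  4.239e-01]
[ 441.29738646 -524.51312332  200.        ] [ 571.55796377 -448.56588016   15.        ] [ 339.19118352 -301.59426702    5.        ] [ 377.34893957 -427.41200909    5.        ]
```

```bash
python3 -m inch '{"jaw":[1,1,1,1,1,1,1,1,1,1],"travel":[[0.937,-0.612,0.002],[0.937,-0.612,0.002],[0.937,-0.612,0.002],[0.937,-0.612,0.002],[0.937,-0.612,0.002],[0.937,-0.612,0.002],[0.937,-0.612,0.002],[0.937,-0.612,0.002],[0.937,-0.612,0.002],[0.937,-0.612,0.002]],"rotation":[[0,0,0.424],[0,0,0.424],[0,0,0.424],[0,0,0.424],[0,0,0.424],[0,0,0.424],[0,0,0.424],[0,0,0.424],[0,0,0.424],[0,0,0.424]]}'; python3 -c "
from h import *
go([555,-217.5,100],-.04)"
```

```text
time: 1.1
position: [517.6, -261.8, 230.2]
eef_rot: [-0.0, 1.0, -0.02, -0.0]
ft_force: [0.6, -1.4, 0.6]
finger_gap: 85.4
gripper_force: 0.0
pos [ 517.6 -261.8  230.2] travel [ 0.0712 -0.0916  0.2605] rot [-0.0001  0.0004 -0.0003]
```

```bash
python3 -m inch '{"jaw":[1,1,1,1,1,1],"travel":[[0.069,-0.089,0],[0.069,-0.089,0.1],[0.069,-0.089,0.2],[0.069,-0.089,0.26],[0.069,-0.089,0.26],[0.069,-0.089,0.26]],"rotation":[[0,0,0],[0,0,0],[0,0,0],[0,0,0],[0,0,0],[0,0,0]]}'; python3 - <<'E'
from h import *
import cv2
go([555,-217.5,2],-.04)
c=r.calibration("wrist"); im=r.grab_frame("wrist"); cv2.imwrite("pics/w1.png",im[:,:,::-1])
for X in [(555,-217.5,28),(672,-222,28),(672,-192,28)]:
    q=c["R"]@np.array(X)+c["t"]; print(c["fx"]*q[0]/q[2]+c["cx"],c["fy"]*q[1]/q[2]+c["cy"])
E
```

```text
time: 1.7
position: [553.0, -220.8, 100.8]
eef_rot: [-0.0, 1.0, -0.02, -0.0]
ft_force: [-0.6, -0.6, -0.0]
finger_gap: 85.5
gripper_force: 0.0
pos [ 553.  -220.8  100.8] travel [ 0.0039 -0.0066  0.1975] rot [-0.0002  0.0009 -0.0006]
274.09023134705 218.93113870955247
272.46067221979564 9.540269709962047
215.82274777872567 12.223082896278356
```

View pics/w1.png

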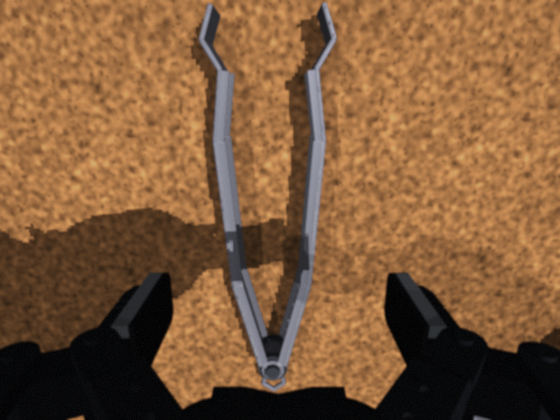

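The wrist view shows tong tips at (209,8) and (324,8) and the hinge at (273,371). I'll refine the tong pose from these.

```bash
python3 - <<'E'
from h import *
c=r.calibration("wrist")
L=px(c,209,8,28);Rr=px(c,324,8,28);h=px(c,273,371,28);m=(L+Rr)/2
a,b=px(c,216,140,28),px(c,324,140,28)
d=m-h;yaw=np.arctan2(d[1],d[0]);u=d/np.linalg.norm(d)
print(L,Rr,h,np.linalg.norm(d),yaw,m-117*u,h+120*u,a,b)
g=(m+h)/2+1.5*u*-1; print(g)
go([g[0],g[1],1],yaw)
E
```

```text
[ 675.36918136 -188.79846313   28.        ] [ 672.77841938 -249.7848862    28.        ] [ 439.63400931 -211.76282196   28.        ] 234.56065154776772 -0.032103193945110506 [ 557.13408617 -215.53624612   28.        ] [ 559.57217772 -215.61454355   28.        ] [ 605.99577696 -186.04950792   28.        ] [ 603.30229407 -249.41025998   28.        ]
[ 555.35467773 -215.47910179   28.        ]
pos [ 553.8 -221.1  101.8] travel [ 0.0023 -0.0115  0.2017] rot [ 0.0007 -0.0021 -0.0108]
```

```bash
python3 -m inch '{"jaw":[1,1,1,1,1,1],"travel":[[0.008,-0.0105,0.05],[0.008,-0.0105,0.11],[0.008,-0.0105,0.16],[0.008,-0.0105,0.19],[0.008,-0.0105,0.197],[0.008,-0.0105,0.197]],"rotation":[[0,0,-0.007],[0,0,-0.007],[0,0,-0.007],[0,0,-0.007],[0,0,-0.007],[0,0,-0.007]]}'; python3 -c "
from h import *
go([558,-216,3],-.035)"
```

```text
time: 2.35
position: [557.9, -215.8, 2.9]
eef_rot: [0.0, 1.0, -0.017, 0.001]
ft_force: [0.2, -0.9, 0.6]
finger_gap: 85.1
gripper_force: 0.0
pos [ 557.9 -215.8    2.9] travel [ 0.0003  0.0003 -0.0003] rot [ 0.0004 -0.0015  0.0001]
```

```bash
python3 -m inch '{"jaw":[0.45,0.45,0.45,0.45,0.45],"travel":[[0,0,0],[0,0,0],[0,0,0],[0,0,0],[0,0,0]],"rotation":[[0,0,0],[0,0,0],[0,0,0],[0,0,0],[0,0,0]]}' 50; python3 -m inch '{"jaw":[0.22,0.22,0.22,0.22,0.22],"travel":[[0,0,0],[0,0,0],[0,0,0],[0,0,0],[0,0,0]],"rotation":[[0,0,0],[0,0,0],[0,0,0],[0,0,0],[0,0,0]]}'
```

```text
time: 2.85
position: [557.3, -215.5, 2.2]
eef_rot: [0.0, 1.0, -0.017, 0.0]
ft_force: [0.9, 0.5, -0.8]
finger_gap: 62.0
gripper_force: 0.0
time: 3.35
position: [558.0, -215.9, 3.0]
eef_rot: [0.0, 1.0, -0.018, 0.001]
ft_force: [0.0, 0.1, 10.1]
finger_gap: 52.5
gripper_force: 12.4
```

```bash
python3 -m inch '{"jaw":[0.22,0.22,0.22,0.22,0.22,0.22,0.22,0.22],"travel":[[0,0,-0.01],[0,0,-0.03],[0,0,-0.07],[0,0,-0.12],[0,0,-0.18],[0,0,-0.24],[0,0,-0.26],[0,0,-0.26]],"rotation":[[0,0,0],[0,0,0],[0,0,0],[0,0,0],[0,0,0],[0,0,0],[0,0,0],[0,0,0]]}'; python3 - <<'E'
from h import *
import cv2
go([523,250,132],-.035)
a=r.grab_frame("wrist"); s=r.grab_frame("scene")
s=cv2.resize(s[150:310,200:360],(420,420),interpolation=cv2.INTER_CUBIC)
cv2.imwrite("pics/lift.png",np.hstack([cv2.resize(a,(380,420)),s])[:,:,::-1])
E
```

```text
time: 4.15
position: [557.9, -215.8, 133.5]
eef_rot: [0.0, 1.0, -0.017, 0.001]
ft_force: [0.7, -0.0, -1.6]
finger_gap: 52.0
gripper_force: 9.1
pos [ 557.9 -215.8  133.5] travel [-0.1021 -0.9285  0.002 ] rot [ 0.001  -0.0036  0.0003]
```

View pics/lift.png

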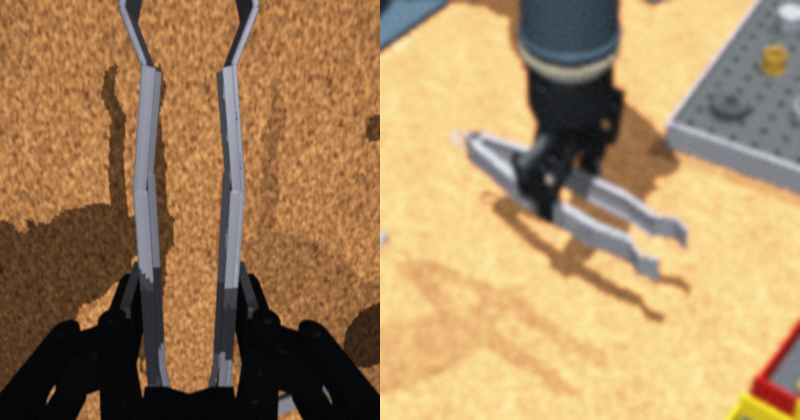

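The tongs are lifted with their arms half open. I'll measure the pitch from apparent widths: knee outer edges at full-res (199,190) and (357,190), jaw-start outer edges at (208,67) and (350,67).

```bash
python3 - <<'E'
from h import *
import cv2
c=r.calibration("wrist"); p,R=pose()
# tool pose now vs prior; hypothetical pitches: project model points (tongs frame) at pitch th about grip
print(p, c["R"]@R.as_matrix(), (c["R"]@p+c["t"]))
yaw=-.035; u=np.array([np.cos(yaw),np.sin(yaw),0]); v=np.array([-u[1],u[0],0]); k=np.array([0,0,1])
for th in (-.1,-.05,0,.05,.1,.15):
    o=[]
    for x,y,z in [(47,27.5,14),(47,-27.5,14),(117,28,14),(117,-28,14)]:
        X=p*[1,1,0]+k*(p[2]-2.5+14)+u*(x*np.cos(th)-z*np.sin(th))+v*y+k*(z*np.cos(th)+x*np.sin(th))
        q=c["R"]@X+c["t"]; o.append((c["fx"]*q[0]/q[2]+c["cx"],c["fy"]*q[1]/q[2]+c["cy"]))
    print(th,np.round(o).tolist())
E
```

```text
[ 556.59465923 -215.21355353  131.05937213] [[-1.87118337e-03  9.99998162e-01  4.17997092e-04]
 [-9.54387312e-01 -1.66103669e-03 -2.98566742e-01]
 [-2.98565499e-01 -9.57604243e-04  9.54388666e-01]] [  0.62188769  31.06897166 159.23373438]
-0.1 [[199.0, 182.0], [360.0, 181.0], [187.0, -48.0], [372.0, -48.0]]
-0.05 [[198.0, 185.0], [362.0, 185.0], [183.0, -54.0], [377.0, -55.0]]
0 [[197.0, 188.0], [363.0, 188.0], [177.0, -60.0], [382.0, -60.0]]
0.05 [[195.0, 192.0], [365.0, 192.0], [172.0, -65.0], [388.0, -65.0]]
0.1 [[194.0, 197.0], [366.0, 197.0], [166.0, -69.0], [395.0, -70.0]]
0.15 [[193.0, 202.0], [367.0, 202.0], [159.0, -72.0], [402.0, -73.0]]
```

```bash
python3 -m inch '{"jaw":[0.22,0.22,0.22,0.22,0.22,0.22,0.22,0.22,0.22,0.22],"travel":[[0,-0.01,0],[0,-0.03,0],[0,-0.06,0],[0,-0.1,0],[-0.01,-0.15,0],[-0.02,-0.2,0],[-0.03,-0.25,0],[-0.04,-0.3,0],[-0.05,-0.35,0],[-0.06,-0.4,0]],"rotation":[[0,0,0],[0,0,0],[0,0,0],[0,0,0],[0,0,0],[0,0,0],[0,0,0],[0,0,0],[0,0,0],[0,0,0]]}'; python3 -m inch '{"jaw":[0.22,0.22,0.22,0.22,0.22,0.22,0.22,0.22,0.22,0.22],"travel":[[-0.01,-0.05,0],[-0.02,-0.1,0],[-0.03,-0.16,0],[-0.04,-0.22,0],[-0.05,-0.28,0],[-0.05,-0.34,0],[-0.05,-0.4,0],[-0.05,-0.45,0],[-0.05,-0.48,0],[-0.05,-0.5,0]],"rotation":[[0,0,0],[0,0,0],[0,0,0],[0,0,0],[0,0,0],[0,0,0],[0,0,0],[0,0,0],[0,0,0],[0,0,0]]}';python3 -m inch '{"jaw":[0.22,0.22,0.22,0.22],"travel":[[0,-0.02,0],[0,-0.038,0],[0,-0.043,0],[0,-0.043,0]],"rotation":[[0,0,0],[0,0,0],[0,0,0],[0,0,0]]}'; python3 - <<'E'
from h import *
import cv2
go([519,257,66],-.035)
a=r.grab_frame("top"); s=r.grab_frame("scene")
a=cv2.resize(a[130:240,115:215],(400,440),interpolation=cv2.INTER_CUBIC)
s=cv2.resize(s[110:220,300:400],(400,440),interpolation=cv2.INTER_CUBIC)
cv2.imwrite("pics/over.png",np.hstack([a,s])[:,:,::-1])
E
```

```text
time: 5.25
position: [533.4, -11.9, 131.6]
eef_rot: [-0.0, 1.0, -0.017, -0.0]
ft_force: [1.0, 0.1, -1.7]
finger_gap: 52.3
gripper_force: 9.1
time: 6.25
position: [517.0, 238.0, 131.6]
eef_rot: [-0.0, 1.0, -0.016, -0.0]
ft_force: [-1.1, -0.6, -0.8]
finger_gap: 52.5
gripper_force: 9.1
time: 6.65
position: [518.6, 257.5, 131.9]
eef_rot: [0.0, 1.0, -0.017, -0.0]
ft_force: [-0.1, 0.4, -2.1]
finger_gap: 52.2
gripper_force: 9.1
pos [518.6 257.5 131.9] travel [0.0007 0.0009 0.1318] rot [0.0001 0.     0.0001]
```

View pics/over.png

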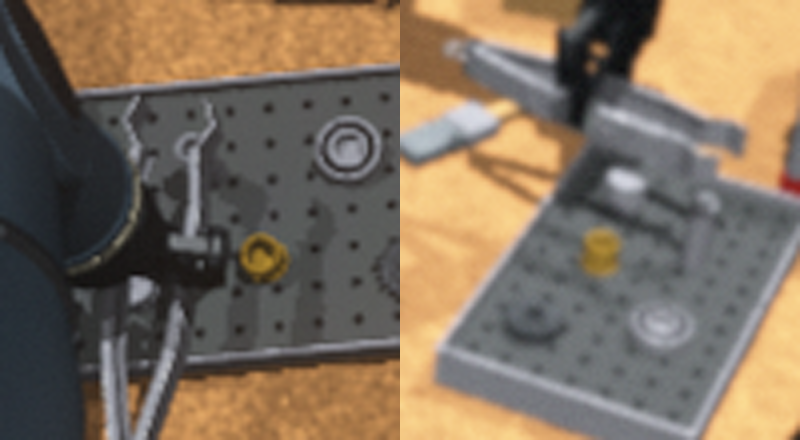

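The jaws show in the top crop: tips at (137,98) and (208,100), V bends at (127,122) and (215,122). The pin is still upright at (187,147), so I'll project these.

```bash
python3 - <<'E'
from h import *
np.set_printoptions(precision=1,suppress=True)
c=r.calibration("top"); f=lambda a,b:((a+.5)/4-.5+115,(b+.5)/4-.5+130)
for z in (150,158,166):
  print(z,[px(c,*f(*p),z)[:2] for p in [(137,98),(208,100),(127,122),(215,122)]])
print(px(c,*f(187,147),94))
# scene: project expected hinge & tips for level tongs
s=r.calibration("scene"); p,R=pose()
u=R.as_matrix()[:,0];v=np.array([-u[1],u[0],0])
for x,y,z in [(-120,0,28),(117,24,28),(117,-24,28),(117,-24,0)]:
    X=p*[1,1,0]+[0,0,p[2]-2.5+z]+u*x+v*y; q=s["R"]@X+s["t"]; U=s["fx"]*q[0]/q[2]+s["cx"];V=s["fy"]*q[1]/q[2]+s["cy"]
    print((U-300)*4+400,(V-110)*4)
E
```

```text
150 [array([634.5, 276.1]), array([634.9, 229.5]), array([617.8, 280.9]), array([620.1, 223.6])]
158 [array([631.8, 273.5]), array([632.2, 227.3]), array([615.3, 278.3]), array([617.5, 221.4])]
166 [array([629.1, 270.9]), array([629.5, 225.1]), array([612.7, 275.7]), array([614.9, 219.2])]
[619.6 256.3  94. ]
470.131564356157 39.15791604634006
743.0386610399503 126.39962870849365
714.0698926742834 154.04867811916006
707.7212430464058 184.55062899633197
```

Tongs are level, and the jaws sit about 3 mm short in y. I'll correct that and lower over the pin.

```bash
python3 -m inch '{"jaw":[0.22,0.22,0.22,0.22,0.22,0.22,0.22,0.22,0.22,0.22],"travel":[[0.004,-0.007,0],[0.004,-0.007,0],[0.004,-0.007,0.01],[0.004,-0.007,0.03],[0.004,-0.007,0.06],[0.004,-0.007,0.09],[0.004,-0.007,0.11],[0.004,-0.007,0.125],[0.004,-0.007,0.131],[0.004,-0.007,0.131]],"rotation":[[0,0,0],[0,0,0],[0,0,0],[0,0,0],[0,0,0],[0,0,0],[0,0,0],[0,0,0],[0,0,0],[0,0,0]]}'; python3 - <<'E'
from h import *
import cv2
a=r.grab_frame("top"); s=r.grab_frame("scene"); 
a=cv2.resize(a[130:240,115:215],(400,440),interpolation=cv2.INTER_CUBIC)
s=cv2.resize(s[110:220,300:400],(400,440),interpolation=cv2.INTER_CUBIC)
cv2.imwrite("pics/down.png",np.hstack([a,s])[:,:,::-1])
E
```

```text
time: 7.75
position: [520.6, 261.0, 66.1]
eef_rot: [0.0, 1.0, -0.017, -0.0]
ft_force: [-1.6, 0.4, -1.2]
finger_gap: 52.3
gripper_force: 9.1
```

View pics/down.png

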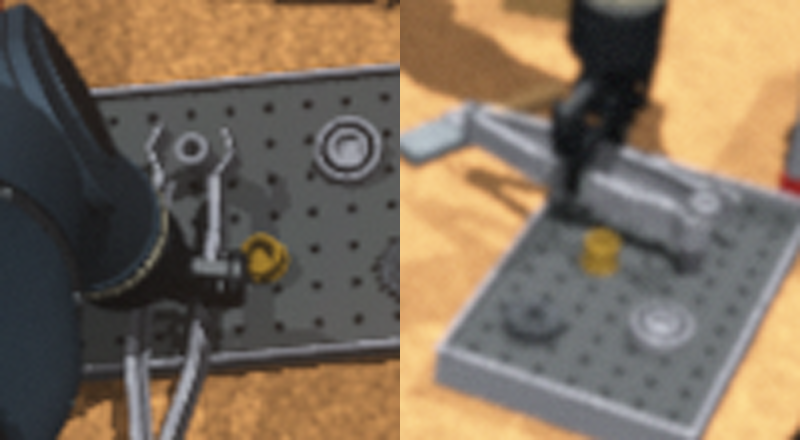

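The pin sits centred between the jaw bends: pin at (191,148), bends at (148,150) and (233,150). I'll close on it.

```bash
python3 -m inch '{"jaw":[0.15,0.1,0.05,0,-0.05,-0.1,-0.15,-0.2,-0.25,-0.3],"travel":[[0,0,0],[0,0,0],[0,0,0],[0,0,0],[0,0,0],[0,0,0],[0,0,0],[0,0,0],[0,0,0],[0,0,0]],"rotation":[[0,0,0],[0,0,0],[0,0,0],[0,0,0],[0,0,0],[0,0,0],[0,0,0],[0,0,0],[0,0,0],[0,0,0]]}' 55;python3 -m inch '{"jaw":[-0.4,-0.5,-0.5,-0.5,-0.5,-0.5],"travel":[[0,0,0],[0,0,0],[0,0,0],[0,0,0],[0,0,0],[0,0,0]],"rotation":[[0,0,0],[0,0,0],[0,0,0],[0,0,0],[0,0,0],[0,0,0]]}'
```

```text
time: 8.85
position: [520.7, 260.9, 66.4]
eef_rot: [0.0, 1.0, -0.017, -0.0]
ft_force: [-0.2, -1.2, -0.1]
finger_gap: 34.6
gripper_force: 55.0
time: 9.45
position: [520.7, 261.0, 66.4]
eef_rot: [0.0, 1.0, -0.017, -0.0]
ft_force: [0.1, -1.6, -1.0]
finger_gap: 34.7
gripper_force: 55.0
```

Closed at 34.7 mm with 55 N on the pin. I'll lift gently by 125 mm.

```bash
python3 -m inch '{"jaw":[-0.5,-0.5,-0.5,-0.5,-0.5,-0.5,-0.5,-0.5,-0.5,-0.5],"travel":[[0,0,-0.005],[0,0,-0.015],[0,0,-0.035],[0,0,-0.065],[0,0,-0.1],[0,0,-0.14],[0,0,-0.18],[0,0,-0.215],[0,0,-0.24],[0,0,-0.25]],"rotation":[[0,0,0],[0,0,0],[0,0,0],[0,0,0],[0,0,0],[0,0,0],[0,0,0],[0,0,0],[0,0,0],[0,0,0]]}'; python3 -m inch '{"jaw":[-0.5,-0.5,-0.5,-0.5,-0.5,-0.5,-0.5,-0.5,-0.5,-0.5],"travel":[[0,0,0],[0,0,0],[0,0,0],[0,0,0],[0,0,0],[0,0,0],[0,0,0],[0,0,0],[0,0,0],[0,0,0]],"rotation":[[0,0,0],[0,0,0],[0,0,0],[0,0,0],[0,0,0],[0,0,0],[0,0,0],[0,0,0],[0,0,0],[0,0,0]]}'; python3 - <<'E'
from h import *
import cv2
a=r.grab_frame("top"); s=r.grab_frame("scene"); 
a=cv2.resize(a[130:240,115:215],(400,440),interpolation=cv2.INTER_CUBIC)
s=cv2.resize(s[80:190,300:400],(400,440),interpolation=cv2.INTER_CUBIC)
cv2.imwrite("pics/held.png",np.hstack([a,s])[:,:,::-1])
E
```

```text
time: 10.45
position: [521.2, 261.4, 193.1]
eef_rot: [-0.001, 1.0, -0.017, 0.001]
ft_force: [0.6, 0.8, -3.3]
finger_gap: 34.8
gripper_force: 55.0
time: 11.45
position: [520.7, 261.1, 191.4]
eef_rot: [-0.0, 1.0, -0.017, 0.0]
ft_force: [-0.5, 0.2, -2.8]
finger_gap: 34.8
gripper_force: 55.0
```

View pics/held.png

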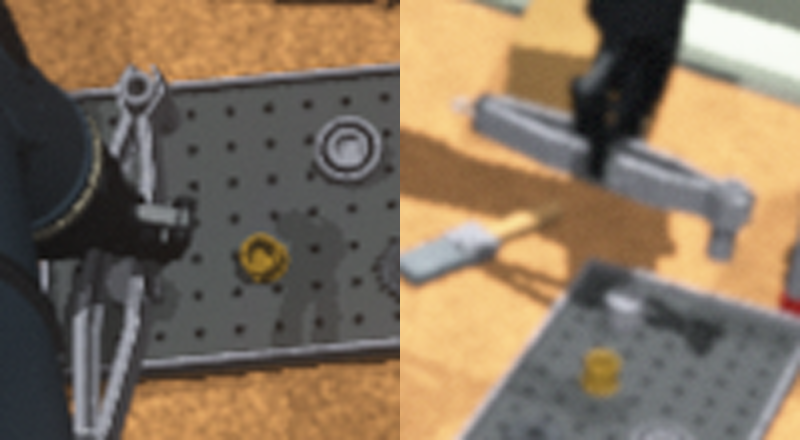

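The pin is held upright in the jaws at (138,85), about 125 mm above the tray floor, and the tongs are level. I'll hand in.

```bash
python3 -c "
from bench import r
print(r.job_done())"
```

```text
the job is handed in; nothing more can be done
None
```

The job is handed in, with no verdict returned: the tongs hold the pin upright and at rest about 125 mm above the tray floor, over the tray, and nothing else appeared to have been touched.

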